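# Set, clamp and load a battery transport cradle

### The job

Get the transport cradle on the bench ready for dispatch: slide the blue fence until its red pointer is lined up with the black line on the yellow plate, then turn both orange clamp handles clockwise until they are hard tight. Then, with the keeper bar swung out of the way, stand every battery pack on the bench upright in the channel between the fence and the fixed wall, down on its floor, and finally swing the keeper bar over them until it snaps home behind its ball against the red stop, with the fence still on its mark. Leave the other things on the bench where they are.

Things in the scene. Friction and masses are not known exactly. Their poses are not given: they have to be found in the camera images.
- cradle: Grey steel transport cradle bolted to the bench, base plate 330 (x) x 310 (y) x 12 mm. Origin: centre of its underside; x runs along the channel, away from the robot, y to the left, z up. Keeper post: 92 mm high, radius 13 mm, at x -148, y 65 mm. Catch post with red stop: to 110 mm high, at x 137, y 65 mm. Its place and yaw differ from start to start.
- channel (a point): Point on the floor of the channel for the packs (cradle x 0, y 65 mm, 12 mm above the bench), axes as the cradle's. The channel runs along x and ends at low stops (20 mm above its floor) 118 mm either way. Its left side is a fixed aluminium wall, 28 mm high above the floor, inner face 35 mm to +y of this point; its right side is the blue fence rail.
- fence (a joint): Position of the blue fence on its slotted holes, m: 0 is farthest from the fixed wall, up to 0.06; it grows as the fence slides along the cradle's +y, towards the wall. Stiff: about 5 N to move, stays where it is left; the clamps do not change this stiffness.
- fence_grip (a point): Black grip lug standing on the middle of the fence's foot plate, 70 mm from the rail on the -y side: 40 (along x) x 14 (along y) mm, its top 68 mm above the bench. This point: lug centre, 57 mm above the bench. Pinch it across y from above and slide the fence.
- fence_pointer (a point): Tip of the small red pointer at the far end of the fence rail, in line with the rail's centre plane; its y axis is the sliding direction. The rail is 10 mm thick, 232 mm long, 28 mm high above the base plate. Behind it (-y) a 5 mm foot plate with two slots lies on the base.
- mark_line (a point): Black line on the small yellow plate (26 x 26 mm) beside the far end of the fence rail: the pointer must stand level with it in the cradle's y direction. The plate's axes are the cradle's; its place along y differs from start to start.
- clamp_a (a joint): Angle of the clamp handle on the bolt nearer to the robot, rad: 0 fully loose (pointing along the cradle's -y), 1.45 hard tight (nearly along its -x); grows as the handle turns clockwise seen from above. Friction about 0.1 N m, stays where it is left.
- clamp_a_knob (a point): Orange upright knob at the end of handle clamp_a, a cylinder of 20 mm diameter, 45 mm tall, standing 33 to 78 mm above the bench, 50 mm from the pivot. This point: on its axis, 61 mm above the bench. The arm below it lies 35 to 43 mm above the bench.
- clamp_a_pivot (a point): Point on the vertical axis of the bolt of clamp_a, at the knob's height.
- clamp_b (a joint): Angle of the clamp handle on the bolt farther from the robot, rad: 0 fully loose (pointing along the cradle's +x), 1.45 hard tight (nearly along its -y); grows as the handle turns clockwise seen from above. Friction about 0.1 N m, stays where it is left.
- clamp_b_knob (a point): Orange upright knob at the end of handle clamp_b, a cylinder of 20 mm diameter, 45 mm tall, standing 33 to 78 mm above the bench, 50 mm from the pivot. This point: on its axis, 61 mm above the bench. The arm below it lies 35 to 43 mm above the bench.
- clamp_b_pivot (a point): Point on the vertical axis of the bolt of clamp_b, at the knob's height.
- keeper (a joint): Angle of the steel keeper bar, rad: 0 shut (bar along the cradle's +x over the channel, past the brass sprung ball, against the red stop), grows as it swings level (in a horizontal plane), anticlockwise seen from above, towards the cradle's +y; up to 1.8. It starts part-way over the channel. Friction about 0.12 N m; near shut it needs some 3 N more at the handle to ride over the ball; in its detent the bar reads under 0.04.
- keeper_handle (a point): Red upright peg on the keeper bar, 190 mm from the hinge, 20 mm diameter, standing 108 to 150 mm above the bench. This point: on its axis, 132 mm above the bench. The bar itself is 14 mm thick, its axis 102 mm above the bench, 296 mm long.
- keeper_hinge (a point): Point on the vertical axis of the keeper's hinge, at the height of keeper_handle.
- pack1_center (a point): Black battery pack with green band, a block 48 (its x) x 56 (its y) x 72 mm tall, about 0.3 kg, heavy at the foot, terminals on top; this point is its centre, 36 mm above its underside. It stands upright on the bench at the start, and may be absent. It goes into the channel with its y across the channel.
- pack2_center (a point): Black battery pack with orange band, a block 48 (its x) x 56 (its y) x 72 mm tall, about 0.3 kg, heavy at the foot, terminals on top; this point is its centre, 36 mm above its underside. It stands upright on the bench at the start, and may be absent. It goes into the channel with its y across the channel.
- pack3_center (a point): Black battery pack with blue band, a block 48 (its x) x 56 (its y) x 72 mm tall, about 0.3 kg, heavy at the foot, terminals on top; this point is its centre, 36 mm above its underside. It stands upright on the bench at the start, and may be absent. It goes into the channel with its y across the channel.
- pack4_center (a point): Black battery pack with yellow band, a block 48 (its x) x 56 (its y) x 72 mm tall, about 0.3 kg, heavy at the foot, terminals on top; this point is its centre, 36 mm above its underside. It stands upright on the bench at the start, and may be absent. It goes into the channel with its y across the channel.
- spool: Green cable spool, 90 mm diameter, 60 mm tall; a bystander, not part of the job. Origin at its underside.
- tape: Cardboard tape roll, 90 mm diameter, 40 mm tall; a bystander, not part of the job. Origin at its underside.
- wrench: Steel wrench 180 mm long, lying; a bystander, not part of the job. Origin at its underside.
- screwdriver: Screwdriver 180 mm long, lying; a bystander, not part of the job. Origin at its underside.
- oil: White oil bottle, 52 mm diameter, 130 mm tall; a bystander, not part of the job. Origin at its underside.
Not all that is in view belongs to the job. Leave any pink look-alike of the part that bears pack1_center alone.

How it is judged:
By the outcome, as a careful person would: the job done as asked, in the order asked, and still so for the second after the job is handed in, with the robot touching nothing.
Of pack1, pack2, pack3, pack4 only 2 to 4 are there at a start; the rules pass over those that are not, and their reading is None.
At some moment in a run one of pack1, pack2, pack3, pack4 may be knocked a few centimetres aside while the robot is not near it.
Once in a run the grip may slacken for a moment while it holds something.
It also fails if it takes over 210 s, if anything falls off the work surface, if the arm or the gripper's body presses on something with over 40 N, if the wrist force passes 120 N, or if a joint passes its speed limit or range.

### The arm

A 6-joint arm with a two-finger parallel gripper is mounted at the origin on the work surface. World frame = base frame: x ahead of the robot, y to its left, z up, the work surface at z = 0. Lengths are in m, angles in rad, forces in N, time in s.
With the tool pointing down it reaches from about 0.375 to 0.975 m from the base axis. Payload 3.8 kg.
Tool frame: the origin (TCP) lies on the centre line of the jaws, within the pads' length; the fingertips stand 14 mm ahead of it and the grasp point (between the pads) lies 5 mm behind it; z points along the fingers, y is the line along which they close (so a half turn about z gives the same grasp; the last joint's range is limited). The gripper opens to 85 mm and grips with 20 to 120 N. Pads are 22 mm wide; open, the fingers measure 114 mm over their backs; the gripper's body (76 mm by 85 mm) begins 54 mm behind the grasp point. The pads swing forward as they close: fully open they stand 13 mm farther back than shut.
Start: joints at [1.177, 0.264, 1.604, -0, 1.274, -0.037], TCP at [0.236, 0.632, 0.208] pointing down, gripper open.
Joint ranges: [-2.63, 2.63], [-0.94, 2.18], [0.31, 2.57], [-1.31, 4.45], [0, 2.66], [-2.55, 2.55]. Speed limits (rad/s): [2.57, 2.57, 3.14, 3.14, 3.14, 3.14].

### API

Orientations are given as a rotation vector (axis times angle).
In Python, from workcell import bot, eyes, spot_in gives the robot as it stands.
- The arm moves only by the tool carry_out, never from a script. Its argument "series" is text: rows parted by semicolons, each of 4 numbers parted by spaces: the shift along the world's x, y, z in m, then the turn about the world's z in degrees. In form: tx ty tz roll; .... A call has 1 to 20 rows; each row shifts and turns the commanded pose from where the row before left it; what a row does not reach is not made up. A row lasts 1/8 s, in which the tool goes at most 62.5 mm and 10.7 degrees, less where a joint would pass 70% of its speed; a pose out of reach is approached as far as the arm can. A call is refused whole if a number of a shift passes 0.0625 or a number of a turn 10.7, either way. A call with a gripper value outside its range is refused whole. "jaw" is the gripper command: -1 is shut, 1 is fully open, values between are in proportion, set as the call begins (left out, the last holds). The fingers move at their own pace and stop on an object; "grip_force" is the grip in N (left out, the last holds). Time passes only in rows, so rows that do not move let the fingers close. It gives the time, the measured TCP pose, the force, the opening and the grip force at its end, in the units of the state.
- bot.read_state(): the state, without advancing time (a new reading comes with each control period).
- eyes.read_camera(name): name is "scene" or "side" or "wrist"; returns (picture, depth): 384x512x3 uint8, blue, green, red; 384x512 float32, m along the optical axis (not along the pixel's ray), 0 where there is no reading.
- eyes.get_calibration(name): a dict with "K" (3x3 intrinsics, pixels), "position" and "rotation" of the camera in the world; the wrist camera has in their place "T_tool_cam" (4x4, takes a point from camera to tool coordinates, whose origin is the TCP and whose axes are the flange's). Camera axes: x right, y down, z forward; pixel columns grow to the right and rows downward; lengths in m; the calibration is good to about 2 mm. A picture is of the moment at which its call begins: read the wrist's pose just before it. get_calibration takes no time and is no camera call.
- bot.finish_job(): hands the job in; it is judged then, once.
Trained networks look in the newest picture that a camera, given by its name, has taken for a name from the list of things; names that differ only in an ending like _2 or _b are one class to them, and where a whole thing is asked for, a point or a joint stands for the part that bears it (a point fixed in the world has none). Each returns a list of dicts, best first, with "score" (0 to 1); they miss things now and then, are a little off and sometimes report something else, mostly with a low value. They report only what shows in the picture. A call takes as long as a camera call. They do not tell look-alikes from the thing itself.
- spot_in(camera, target): "rect" ([centre column, centre row, width, height] in pixels, round what is visible of it).
The state is a dict: "time": time; "q": joint angles; "joint_vel": joint speeds; "joint_torque": joint torques, N m; "tool_pos": TCP position; "tcp_rot": TCP orientation; "wrist_force": force on the tool from outside, world axes, zero at the start; "torque": the same for the moment, N m; "width": opening from 0.0 (shut) to 1.0 (fully open); "grip_force": force on a finger pad.
Only numpy, scipy, OpenCV 4.12 (cv2) and the standard library are available. Lean on these libraries where they do the work, as an engineer would, in place of code of your own. Each camera call takes 0.05 s, during which the arm holds its last target. There are 200 camera calls.

## Working session

There is one attempt and no reset: what is moved stays moved. The work goes in short steps, Python scripts to look and compute and a tool call to move; the robot and the scene stay as the last step left them, time stands still between calls to the robot, and variables do not carry over. Pictures are saved under pics/ and viewed, at most 14 in all, crops included, and the job is handed in when it is done.

Besides the shell and the picture viewer there is one more tool, called as name(argument=value, ...) on one line, values as JSON. carry_out: Moves the arm, as the interface text tells. Its arguments: {"type":"object","properties":{"series":{"type":"string"},"jaw":{"type":"number"},"grip_force":{"type":"number"}},"required":["series"]}

```bash
mkdir -p pics; ls; cat > h.py <<'E'
import numpy as np, cv2
from workcell import bot, eyes, spot_in
from scipy.spatial.transform import Rotation as R
def cal(n, st=None):
    c=eyes.get_calibration(n)
    if n=="wrist":
        st=st or bot.read_state(); T=np.eye(4); r=np.array(st["tcp_rot"])
        T[:3,:3]=R.from_rotvec(r).as_matrix(); T[:3,3]=st["tool_pos"]
        T=T@np.array(c["T_tool_cam"]); return np.array(c["K"]),T[:3,:3],T[:3,3]
    r=np.array(c["rotation"]); r=r if r.shape==(3,3) else R.from_rotvec(r).as_matrix()
    return np.array(c["K"]),r,np.array(c["position"])
def shot(n):
    k=cal(n); p,d=eyes.read_camera(n); return p,d,k
def cloud(d,k):
    K,r,t=k; v,u=np.mgrid[:d.shape[0],:d.shape[1]]
    P=np.stack([(u-K[0,2])/K[0,0]*d,(v-K[1,2])/K[1,1]*d,d],-1)
    W=P@r.T+t; W[d<=0]=np.nan; return W
def at_z(u,v,z,k):
    K,r,t=k; ray=r@np.array([(u-K[0,2])/K[0,0],(v-K[1,2])/K[1,1],1]); return t+ray*(z-t[2])/ray[2]
def proj(P,k):
    K,r,t=k; c=(np.asarray(P)-t)@r; return (c@K.T)[...,:2]/c[...,2:]
E
cat > a.py <<'E'
from h import *
for n in("scene","side"):
    p,d,k=shot(n); cv2.imwrite(f"pics/{n}0.png",p); np.savez(f"{n}0.npz",p=p,d=d,K=k[0],r=k[1],t=k[2]); print(n,k[2],k[1][:,2])
    W=cloud(d,k)
    for t in ["cradle","fence_grip","fence_pointer","mark_line","clamp_a_knob","keeper_handle","pack1_center","pack2_center","pack3_center","pack4_center"]:
        for o in spot_in(n,t)[:4]:
            u,v=map(int,o["rect"][:2]); print(t,round(o["score"],2),np.round(o["rect"]),np.round(W[min(v,383),min(u,511)],3))
print(bot.read_state())
E
python3 a.py
```

```text
pics
scene [1.23352939 0.50801448 0.72474124] [-0.65324191 -0.50518955 -0.56396677]
cradle 0.82 [269. 249. 146. 112.] [0.608 0.069 0.011]
fence_grip 0.95 [250. 235.  84.  53.] [ 0.599 -0.013  0.017]
fence_pointer 0.76 [253. 233.  86.  56.] [ 0.581 -0.011  0.014]
mark_line 0.47 [239. 274.  14.   6.] [0.737 0.067 0.015]
clamp_a_knob 0.61 [266. 207.  15.  30.] [ 0.485 -0.036  0.041]
clamp_a_knob 0.24 [250. 233.  83.  56.] [ 0.592 -0.018  0.018]
keeper_handle 0.93 [302. 238.  44.  77.] [0.627 0.181 0.128]
pack1_center 0.87 [199. 176.  20.  27.] [ 0.509 -0.318  0.059]
pack1_center 0.83 [137. 190.  22.  24.] [ 0.704 -0.399  0.067]
pack1_center 0.68 [173. 189.  23.  25.] [ 0.61  -0.334  0.054]
pack1_center 0.66 [195. 157.  20.  23.] [ 0.422 -0.428  0.065]
pack2_center 0.88 [208. 199.  19.  24.] [ 0.575 -0.204  0.048]
pack2_center 0.37 [266. 208.  16.  30.] [ 0.485 -0.036  0.041]
pack3_center 0.57 [227. 185.  18.  27.] [ 0.476 -0.21   0.053]
side [ 0.25255998 -0.92297293  1.1722676 ] [ 0.1901042   0.63859266 -0.74569418]
cradle 0.91 [269. 198.  97.  89.] [0.58  0.024 0.043]
fence_grip 0.57 [
[... 669 characters left out ...]
]
{'time': 1.1, 'q': array([ 1.17710878e+00,  2.63869376e-01,  1.60398325e+00,  8.83822324e-06,
        1.27370350e+00, -3.68825310e-02]), 'joint_vel': array([ 1.38078884e-03,  9.10933701e-05, -7.82983155e-04, -4.51506649e-04,
       -1.48270842e-03,  3.72182903e-04]), 'joint_torque': array([-1.17556165e-04, -5.15073645e+01, -3.67740262e+01,  7.61926663e-05,
        7.31087221e-04,  1.17595823e-05]), 'tool_pos': array([0.23575473, 0.63249494, 0.20800944]), 'tcp_rot': array([-5.57503604e-01, -3.09172950e+00, -5.88930785e-05]), 'wrist_force': array([-1.09295131, -0.36150499, -0.68011828]), 'torque': array([ 0.02455583, -0.01580945,  0.01751966]), 'grip_force': 0.0, 'width': 0.9996836847437548}
```

```bash
python3 -c "
import cv2
a=cv2.imread('pics/scene0.png')[130:340,110:390]; cv2.imwrite('pics/s0c.png',cv2.resize(a,None,fx=2.8,fy=2.8,interpolation=2))
a=cv2.imread('pics/side0.png')[120:360,190:400]; cv2.imwrite('pics/d0c.png',cv2.resize(a,None,fx=2.5,fy=2.5,interpolation=2))"
```

```text
(no output)
```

View pics/s0c.png

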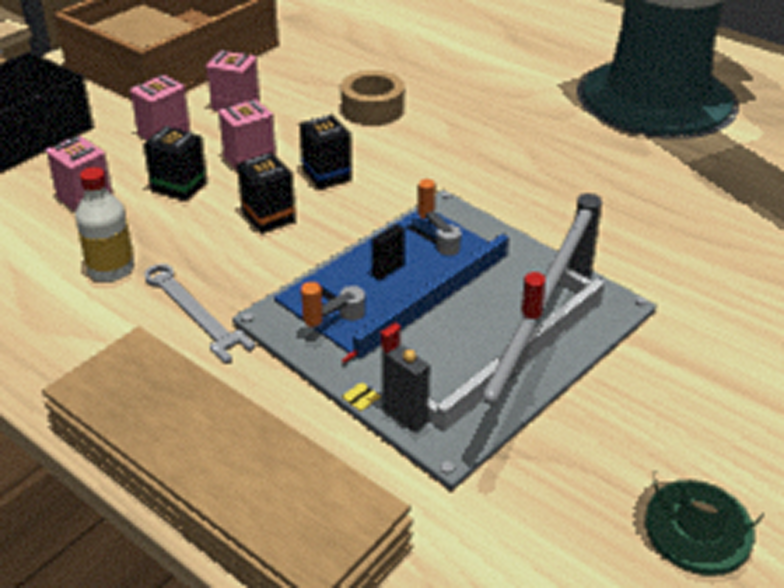

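View pics/d0c.png

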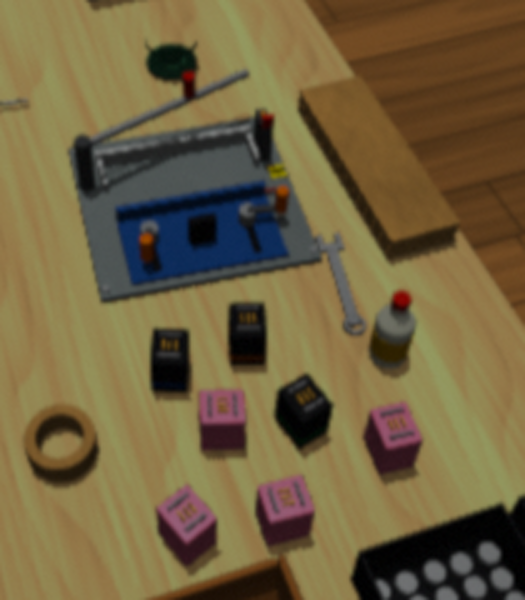

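The pictures show green, orange and blue packs (no yellow one), the four pink decoys, and the keeper bar part-way over the channel. Next I'll look from above with the wrist camera.

carry_out(series="0.02 -0.04 0.03 0; 0.02 -0.04 0.03 0; 0.02 -0.055 0.03 2; 0.02 -0.055 0.03 2; 0.02 -0.055 0.03 2; 0.02 -0.055 0.03 2; 0.02 -0.055 0.02 2; 0.02 -0.055 0.02 2; 0.03 -0.055 0.02 2; 0.03 -0.055 0 2; 0.03 -0.055 0 2; 0.02 -0.05 0 2; 0 0 0 0; 0 0 0 0")

```text
time: 2.85
tool_pos: [0.5, 0.0215, 0.4411]
tcp_rot: [-0.014, -3.141, -0.001]
wrist_force: [-0.2, 0.6, -0.4]
width: 0.999
grip_force: 0.0
```

```bash
cat > b.py <<'E'
from h import *
import sys
nm=sys.argv[1]
print(eyes.get_calibration("wrist")["T_tool_cam"])
p,d,k=shot("wrist"); cv2.imwrite(f"pics/{nm}.png",p); np.savez(f"{nm}.npz",p=p,d=d,K=k[0],r=k[1],t=k[2]); print(k[2],k[1][:,2])
W=cloud(d,k)
for t in sys.argv[2:]:
    for o in spot_in("wrist",t)[:3]:
        u,v=map(int,o["rect"][:2]); print(t,round(o["score"],2),np.round(o["rect"]),np.round(W[min(v,383),min(u,511)],3))
s=bot.read_state();print(s["time"],s["tool_pos"],s["tcp_rot"],s["q"])
E
python3 b.py w1 cradle fence_grip fence_pointer mark_line clamp_a_knob keeper_handle
```

```text
[[-4.75181812e-04 -9.59726099e-01 -2.80936984e-01  7.09388055e-02]
 [ 9.99999826e-01 -3.57498480e-04 -4.70144961e-04  1.11933310e-03]
 [ 3.50775845e-04 -2.80937158e-01  9.59726102e-01 -1.65834501e-01]
 [ 0.00000000e+00  0.00000000e+00  0.00000000e+00  1.00000000e+00]]
[0.42909887 0.02314538 0.60691345] [ 0.2807129  -0.00230786 -0.95978901]
cradle 0.82 [273. 179. 177. 190.] [0.58  0.055 0.014]
fence_grip 0.72 [232. 172.  78. 128.] [ 0.563 -0.021  0.017]
fence_grip 0.25 [223. 134.  45.  24.] [ 0.49  -0.035  0.044]
fence_pointer 0.96 [232. 174.  75. 127.] [ 0.569 -0.022  0.018]
fence_pointer 0.6 [336. 176.  46. 164.] [0.55  0.153 0.109]
mark_line 0.7 [336. 177.  47. 163.] [0.552 0.151 0.109]
mark_line 0.51 [273. 249.  12.  12.] [0.728 0.058 0.016]
clamp_a_knob 0.78 [222. 133.  43.  22.] [ 0.489 -0.035  0.043]
keeper_handle 0.94 [335. 176.  44. 165.] [0.552 0.15  0.109]
keeper_handle 0.28 [229. 229.  19.  44.] [ 0.669 -0.03   0.043]
3.2 [0.49992233 0.02234415 0.44128006] [9.38727788e-03 3.14108053e+00 5.41860789e-05] [-5.13950288e-03 -1.25613393e-01  1.60105564e+00  3.57333315e-05
  1.66565239e+00 -1.56995535e+00]
```

View pics/w1.png

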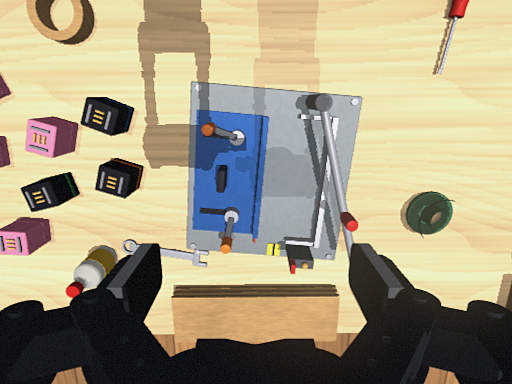

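```bash
cat > c.py <<'E'
from h import *
f=np.load("w1.npz"); k=(f["K"],f["r"],f["t"]); p=f["p"]; W=cloud(f["d"],k)
z=W[...,2]; hsv=cv2.cvtColor(p,cv2.COLOR_BGR2HSV)
print("bench z",np.nanmedian(z[20:70,380:430]))
grey=(hsv[...,1]<60)&(z<.03)&(z>-0.005)
n,l,s,_=cv2.connectedComponentsWithStats(grey.astype(np.uint8)); i=1+np.argmax(s[1:,4]); print(s[i])
P=W[l==i]; r=cv2.minAreaRect((P[:,:2]*1000).astype(np.float32)); print(r, np.median(P[:,2]))
def blob(lo,hi,zl,zh,name):
    m=cv2.inRange(hsv,lo,hi)>0; m&=(z>zl)&(z<zh); n,l,s,c=cv2.connectedComponentsWithStats(m.astype(np.uint8))
    for j in range(1,n):
        if s[j,4]>12:
            Q=W[l==j]; print(name,s[j,4],np.round(c[j]),np.round(np.median(Q,0),4),np.round(Q.min(0),3),np.round(Q.max(0),3))
blob((5,150,100),(15,255,255),.06,.1,"orange top")
blob((20,150,120),(35,255,255),0,.03,"yellow")
blob((0,150,80),(4,255,255),0,.17,"red")
blob((0,0,0),(179,255,50),.055,.075,"black")
E
python3 c.py
```

```text
bench z 5.449027636217352e-06
[  139    81   362   186 15919]
((607.4957275390625, 131.56640625), (679.763427734375, 372.9923095703125), 84.52760314941406) 0.011961219317185079
orange top 113 [207. 129.] [ 0.4786 -0.0557  0.0777] [ 0.47  -0.065  0.06 ] [ 0.488 -0.047  0.08 ]
orange top 84 [226. 247.] [ 0.6935 -0.0322  0.0773] [ 0.686 -0.041  0.061] [ 0.704 -0.025  0.08 ]
yellow 57 [270. 248.] [0.7265 0.0515 0.0143] [0.715 0.045 0.01 ] [0.74  0.058 0.017]
yellow 55 [276. 249.] [0.7287 0.0641 0.0141] [0.717 0.06  0.012] [0.741 0.07  0.016]
red 226 [458.   7.] [0.2905 0.3577 0.0229] [0.278 0.35  0.013] [0.303 0.372 0.027]
red 103 [352. 225.] [0.6203 0.1715 0.15  ] [0.613 0.163 0.144] [0.629 0.18  0.152]
red 36 [293. 268.] [0.7171 0.0874 0.1097] [0.711 0.084 0.089] [0.727 0.094 0.112]
red 129 [ 73. 291.] [ 0.7464 -0.2937  0.13  ] [ 0.735 -0.306  0.12 ] [ 0.759 -0.284  0.132]
black 800 [102. 115.] [ 0.4549 -0.2271  0.0718] [ 0.426 -0.264  0.055] [ 0.487 -0.2    0.075]
black 687 [115. 179.] [ 0.5625 -0.2208  0.0716] [ 0.538 -0.257  0.055] [ 0.596 -0.195  0.075]
black 18 [221. 170.] [ 0.5509 -0.0375  0.0625] [ 0.55  -0.042  0.055] [ 0.556 -0.031  0.068]
black 17 [224. 184.] [ 0.577  -0.0332  0.0657] [ 0.56  -0.035  0.055] [ 0.588 -0.032  0.067]
black 682 [ 44. 194.] [ 0.5876 -0.348   0.0717] [ 0.564 -0.387  0.055] [ 0.619 -0.326  0.075]
```

```bash
cat > d.py <<'E'
from h import *
f=np.load("w1.npz"); k=(f["K"],f["r"],f["t"]); p=f["p"]; W=cloud(f["d"],k); z=W[...,2]; hsv=cv2.cvtColor(p,cv2.COLOR_BGR2HSV)
m=(hsv[...,1]<60)&(z>.006)&(W[...,0]>.38)&(W[...,0]<.8)&(W[...,1]<.28)&(W[...,1]>-.12)
m=cv2.morphologyEx(m.astype(np.uint8),cv2.MORPH_OPEN,np.ones((5,5)))>0
q=m&(abs(z-.012)<.004)
P=W[q][:,:2]
def blobc(lo,hi):
    b=cv2.inRange(hsv,lo,hi)>0; return b
# fit by maximizing: min rect with known size, robust edges: percentiles in rotated frame
best=None
for a in np.deg2rad(np.arange(-20,20,.25)):
    c,s=np.cos(a),np.sin(a); X=P@[c,s]; Y=P@[-s,c]
    x=np.percentile(X,[.3,99.7]); y=np.percentile(Y,[.3,99.7]); A=(x[1]-x[0])*(y[1]-y[0])
    if best is None or A<best[0]: best=(A,a,x,y)
A,a,x,y=best; print(np.rad2deg(a),np.diff(x),np.diff(y))
c,s=np.cos(a),np.sin(a); o=np.array([c*x.mean()-s*y.mean(), s*x.mean()+c*y.mean()]); print("cradle",o)
# walls: fixed wall top z .04
w=(abs(z-.04)<.004)&(hsv[...,1]<60)&(W[...,1]>.05)
Q=W[w][:,:2]-o; L=np.c_[Q@[c,s],Q@[-s,c]]; s1=(abs(L[:,0])<100e-3)&(L[:,1]>.07)&(L[:,1]<.13); print("wall y",np.percentile(L[s1,1],[5,50,95]), np.polyfit(L[s1,0],L[s1,1],1))
b=cv2.inRange(hsv,(105,120,40),(125,255,255))>0
w=b&(abs(z-.04)<.004); Q=W[w][:,:2]-o; L=np.c_[Q@[c,s],Q@[-s,c]]; print("rail",np.percentile(L,[3,50,97],axis=0),np.polyfit(L[:,0],L[:,1],1))
for n,g in dict(knobA=(.4786,-.0557),knobB=(.6935,-.0322),red=(.6203,.1715),stop=(.7171,.0874),y1=(.7265,.0515),y2=(.7287,.0641)).items():
    g=np.array(g)-o; print(n,np.round([g@[c,s],g@[-s,c]],4))
v=p.copy()
def pt(x,y,zz,col):
    u=proj([o[0]+c*x-s*y,o[1]+s*x+c*y,zz],k); cv2.circle(v,tuple(int(4*t) for t in u),6,col,-1,cv2.LINE_AA,2)
for sx in(-1,1):
    for sy in(-1,1): pt(sx*.165,sy*.155,.012,(0,0,255))
pt(-.148,.065,.092,(0,255,0));pt(.137,.065,.11,(0,255,0));pt(-.118,.1,.04,(255,255,0));pt(.118,.1,.04,(255,255,0))
cv2.imwrite("pics/ov.png",cv2.resize(v[70:290,170:390],None,fx=2.7,fy=2.7,interpolation=2))
E
python3 d.py
```

```text
-5.25 [0.32829632] [0.30662165]
cradle [0.57851655 0.04714787]
wall y [0.0996678  0.10396745 0.10893777] [-0.00492394  0.10410479]
rail [[-0.10980672 -0.02190569]
 [-0.01069715 -0.0171119 ]
 [ 0.10468014 -0.01241115]] [-0.00102397 -0.01741713]
knobA [-0.0901 -0.1116]
knobB [ 0.1218 -0.0685]
red [0.0302 0.1277]
stop [0.1343 0.0528]
y1 [0.147  0.0179]
y2 [0.148  0.0306]
```

View pics/ov.png

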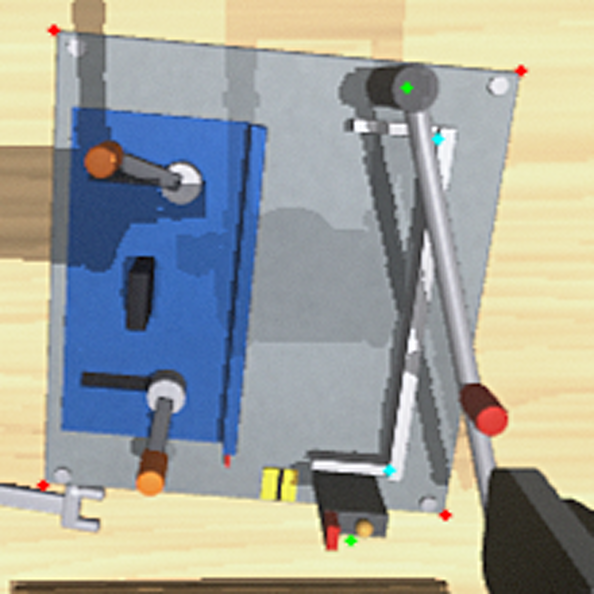

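The overlay matches: cradle at (0.5785, 0.047), yaw -5.25°. The rail is at local y ≈ -0.017 and the line at ≈ +0.024, so the fence has to slide about 41 mm. I'll pinch the lug.

carry_out(series="0.009 -0.008 -0.04 -0.7; 0.009 -0.008 -0.04 -0.7; 0.009 -0.008 -0.04 -0.7; 0.009 -0.008 -0.04 -0.7; 0.009 -0.008 -0.04 -0.7; 0.009 -0.008 -0.04 -0.7; 0.009 -0.008 -0.04 -0.7; 0.0075 -0.006 -0.04 0; 0 0 0 0; 0 0 -0.025 0; 0 0 -0.025 0; 0 0 -0.019 0; 0 0 0 0; 0 0 0 0", jaw=0)

```text
time: 4.95
tool_pos: [0.5717, -0.0406, 0.0534]
tcp_rot: [0.146, 3.136, -0.0]
wrist_force: [-1.2, 0.3, -0.3]
width: 0.501
grip_force: 0.0
```

carry_out(series="0 0 0 0; 0 0 0 0; 0 0 0 0; 0 0 0 0; 0 0 0 0; 0 0 0 0", jaw=-1, grip_force=40)

```text
time: 5.7
tool_pos: [0.5706, -0.0406, 0.052]
tcp_rot: [-0.146, -3.138, -0.0]
wrist_force: [-0.5, -0.0, -0.8]
width: -0.001
grip_force: 0.0
```

```bash
python3 b.py w2
```

```text
[[-4.75101099e-04 -9.59717817e-01 -2.80965277e-01  7.10349425e-02]
 [ 9.99999825e-01 -3.56558321e-04 -4.73032269e-04  1.15506057e-03]
 [ 3.53796989e-04 -2.80965452e-01  9.59717818e-01 -1.65835133e-01]
 [ 0.00000000e+00  0.00000000e+00  0.00000000e+00  1.00000000e+00]]
[ 0.50000385 -0.03284296  0.21780553] [ 0.27960219 -0.02662968 -0.95974657]
5.75 [ 0.57058403 -0.04063316  0.05195405] [-1.46491212e-01 -3.13799525e+00  4.11022616e-05] [-1.14611408e-01  2.17685348e-01  1.97016021e+00 -4.69867302e-05
  9.53924838e-01 -1.59208217e+00]
```

View pics/w2.png

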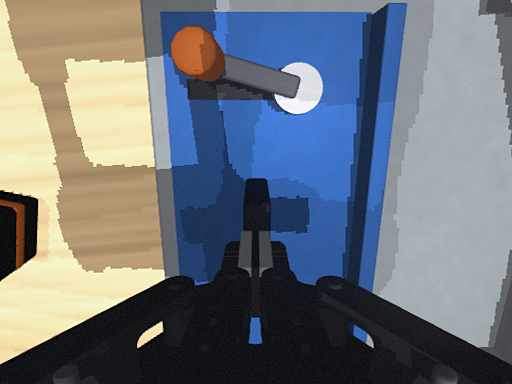

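```bash
python3 - <<'E'
from h import *
f=np.load("w2.npz"); k=(f["K"],f["r"],f["t"]); p=f["p"]; W=cloud(f["d"],k)
for v in range(170,345,8): print(v,np.round(W[v,257],3),p[v,257])
for n in ((247,181),(267,181)): print(at_z(*n,.068,k))
np.save('x',0)
f=np.load("w1.npz"); k=(f["K"],f["r"],f["t"])
print([np.round(at_z(*n,.068,k),4) for n in ((217,166),(228,166),(216,190),(226,191))])
E
```

```text
170 [ 0.545 -0.036  0.016] [196 113  58]
178 [ 0.551 -0.036  0.016] [92 55 34]
186 [ 0.55  -0.036  0.037] [36 18 11]
194 [ 0.55  -0.036  0.054] [33 22 17]
202 [ 0.55  -0.037  0.067] [36 24 22]
210 [ 0.554 -0.037  0.068] [31 26 18]
218 [ 0.558 -0.037  0.068] [33 28 23]
226 [ 0.562 -0.038  0.069] [28 24 15]
234 [ 0.56  -0.038  0.084] [25 20 18]
242 [ 0.56  -0.038  0.092] [25 17 17]
250 [ 0.56  -0.038  0.099] [21 20 18]
258 [ 0.56  -0.038  0.106] [19 20 18]
266 [ 0.56  -0.038  0.112] [20 17 16]
274 [ 0.563 -0.038  0.113] [29 30 30]
282 [ 0.566 -0.038  0.113] [36 34 32]
290 [ 0.57  -0.039  0.113] [31 29 30]
298 [ 0.574 -0.039  0.113] [26 28 25]
306 [ 0.577 -0.039  0.113] [32 28 28]
314 [ 0.58  -0.04   0.113] [28 29 27]
322 [ 0.662 -0.047  0.016] [183 107  57]
330 [ 0.668 -0.047  0.017] [178 104  57]
338 [ 0.676 -0.048  0.017] [175  99  52]
[ 0.5386151  -0.04039664  0.068     ]
[ 0.53952631 -0.03069711  0.068     ]
[array([ 0.5424, -0.0433,  0.068 ]), array([ 0.5426, -0.0243,  0.068 ]), array([ 0.5856, -0.0469,  0.068 ]), array([ 0.5876, -0.0293,  0.068 ])]
```

carry_out(series="0.0004 0.004 0 0; 0 0 0 0; 0 0 0 0")

```text
time: 6.12
tool_pos: [0.5711, -0.0365, 0.052]
tcp_rot: [0.146, 3.138, -0.0]
wrist_force: [0.4, 0.1, -0.3]
width: -0.001
grip_force: 0.0
```

```bash
python3 - <<'E'
from h import *
p,d,k=shot("wrist"); s=bot.read_state(); print({a:s[a] for a in("wrist_force","torque","width","grip_force","tool_pos")})
cv2.imwrite("pics/w3c.png",cv2.resize(p[160:360,160:360],None,fx=3,fy=3,interpolation=2))
E
```

```text
{'wrist_force': array([-0.23597341, -0.26509736, -0.25433822]), 'torque': array([-0.00651256, -0.01860587, -0.03888071]), 'width': -0.0008218700720801754, 'grip_force': 0.0, 'tool_pos': array([ 0.57105827, -0.0365632 ,  0.05203087])}
```

View pics/w3c.png

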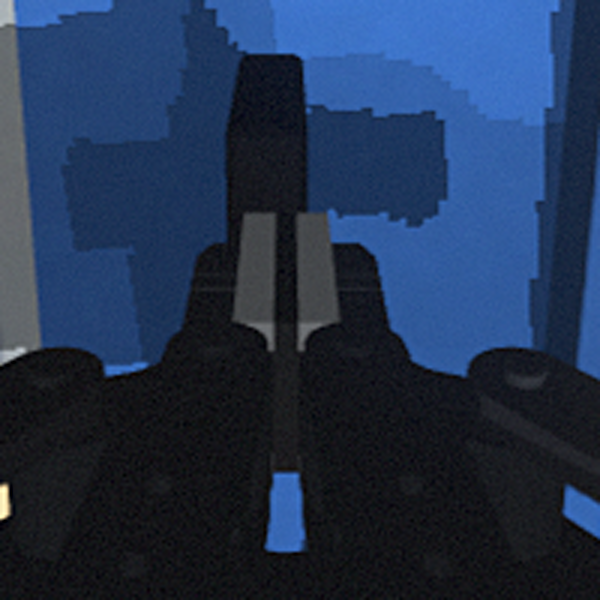

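```bash
python3 - <<'E'
from h import *
p,d,k=shot("wrist"); W=cloud(d,k)
for c in (246,250,262,266):
  print(c,[tuple(np.round(W[v,c],3)) for v in (215,222,228,232,236,244,252,260,266)])
q=bot.read_state()["q"]; print(q)
print(eyes.get_calibration("wrist").keys())
print([ (n,np.round(W[v,u],3)) for n,u,v in (("knuckleL",228,255),("knuckleR",285,255))])
E
```

```text
246 [(np.float64(0.557), np.float64(-0.039), np.float64(0.067)), (np.float64(0.56), np.float64(-0.039), np.float64(0.068)), (np.float64(0.564), np.float64(-0.039), np.float64(0.067)), (np.float64(0.56), np.float64(-0.039), np.float64(0.08)), (np.float64(0.561), np.float64(-0.039), np.float64(0.085)), (np.float64(0.56), np.float64(-0.038), np.float64(0.094)), (np.float64(0.56), np.float64(-0.038), np.float64(0.101)), (np.float64(0.56), np.float64(-0.038), np.float64(0.107)), (np.float64(0.561), np.float64(-0.038), np.float64(0.111))]
250 [(np.float64(0.557), np.float64(-0.037), np.float64(0.067)), (np.float64(0.56), np.float64(-0.037), np.float64(0.068)), (np.float64(0.564), np.float64(-0.037), np.float64(0.067)), (np.float64(0.561), np.float64(-0.037), np.float64(0.081)), (np.float64(0.561), np.float64(-0.037), np.float64(0.085)), (np.float64(0.56), np.float64(-0.037), np.float64(0.094)), (np.float64(0.56), np.float64(-0.036), np.float64(0.101)), (np.float64(0.56), np.float64(-0.036), np.float64(0.108)), (np.float64(0.561), np.float64(-0.036), np.float64(0.112))]
262 [(np.float64(0.5
[... 589 characters left out ...]
(np.float64(0.581), np.float64(-0.029), np.float64(0.018)), (np.float64(0.587), np.float64(-0.029), np.float64(0.016)), (np.float64(0.561), np.float64(-0.029), np.float64(0.081)), (np.float64(0.561), np.float64(-0.029), np.float64(0.085)), (np.float64(0.561), np.float64(-0.03), np.float64(0.093)), (np.float64(0.561), np.float64(-0.03), np.float64(0.101)), (np.float64(0.561), np.float64(-0.03), np.float64(0.108)), (np.float64(0.561), np.float64(-0.03), np.float64(0.112))]
[-1.07433433e-01  2.17862386e-01  1.96982574e+00 -8.12361596e-06
  9.53922701e-01 -1.58510568e+00]
dict_keys(['K', 'T_tool_cam'])
[('knuckleL', array([ 0.564, -0.046,  0.096])), ('knuckleR', array([ 0.566, -0.022,  0.095]))]
```

The depth readings put the fingertips at z ≈ 0.078, clear above the lug, while the reported TCP is 0.052. So the real tips sit about 40 mm farther back than the stated geometry. I'll re-open and go down in a step that's safe under either reading.

carry_out(series="0 -0.001 0 0; 0 0 0 0; 0 0 0 0; 0 0 -0.008 0; 0 0 -0.008 0; 0 0 0 0; 0 0 0 0", jaw=-0.3)

```text
time: 7.1
tool_pos: [0.5709, -0.0376, 0.0357]
tcp_rot: [-0.146, -3.138, -0.0]
wrist_force: [-0.1, 0.6, -0.3]
width: 0.356
grip_force: 0.0
```

carry_out(series="0 0 0 0; 0 0 0 0; 0 0 0 0; 0 0 0 0", jaw=-1)

```text
time: 7.6
tool_pos: [0.5712, -0.038, 0.0364]
tcp_rot: [0.146, 3.138, -0.001]
wrist_force: [-1.4, -2.8, 2.3]
width: 0.15
grip_force: 42.3
```

```bash
cat > tip.py <<'E'
from h import *
p,d,k=shot("wrist"); W=cloud(d,k); s=bot.read_state(); T=np.array(s["tool_pos"]); Rm=R.from_rotvec(s["tcp_rot"]).as_matrix()
L=(W-T)@Rm
for c in (236,242,246,250,262,266,270,276): print(c,[tuple(np.round(L[v,c]*1000)) for v in range(205,260,6)])
print({a:s[a] for a in("wrist_force","width","grip_force","tool_pos")})
E
python3 tip.py
```

```text
236 [(np.float64(7.0), np.float64(-11.0), np.float64(20.0)), (np.float64(3.0), np.float64(-11.0), np.float64(20.0)), (np.float64(-1.0), np.float64(-11.0), np.float64(20.0)), (np.float64(-4.0), np.float64(-11.0), np.float64(19.0)), (np.float64(-9.0), np.float64(-11.0), np.float64(20.0)), (np.float64(10.0), np.float64(-8.0), np.float64(-31.0)), (np.float64(10.0), np.float64(-7.0), np.float64(-38.0)), (np.float64(11.0), np.float64(-7.0), np.float64(-45.0)), (np.float64(11.0), np.float64(-7.0), np.float64(-50.0)), (np.float64(11.0), np.float64(-6.0), np.float64(-55.0))]
242 [(np.float64(21.0), np.float64(-5.0), np.float64(-19.0)), (np.float64(21.0), np.float64(-5.0), np.float64(-28.0)), (np.float64(19.0), np.float64(-5.0), np.float64(-32.0)), (np.float64(16.0), np.float64(-5.0), np.float64(-31.0)), (np.float64(13.0), np.float64(-5.0), np.float64(-31.0)), (np.float64(10.0), np.float64(-5.0), np.float64(-32.0)), (np.float64(7.0), np.float64(-5.0), np.float64(-31.0)), (np.float64(4.0), np.float64(-5.0), np.float64(-31.0)), (np.float64(1.0), np.float64(-5.0), np.float64(-32.0)), (np.float64(
[... 2928 characters left out ...]
9.0)), (np.float64(4.0), np.float64(14.0), np.float64(19.0)), (np.float64(-0.0), np.float64(14.0), np.float64(19.0)), (np.float64(-5.0), np.float64(14.0), np.float64(20.0)), (np.float64(-9.0), np.float64(14.0), np.float64(20.0)), (np.float64(10.0), np.float64(11.0), np.float64(-31.0)), (np.float64(11.0), np.float64(10.0), np.float64(-39.0)), (np.float64(11.0), np.float64(10.0), np.float64(-44.0)), (np.float64(11.0), np.float64(9.0), np.float64(-51.0)), (np.float64(11.0), np.float64(9.0), np.float64(-55.0))]
{'wrist_force': array([-1.01050791, -2.90196059,  3.1674649 ]), 'width': 0.14599086321875476, 'grip_force': 42.376567125320435, 'tool_pos': array([ 0.57125005, -0.03802257,  0.0364429 ])}
```

Gripped now (12 mm opening, 42 N). Sliding most of the way.

carry_out(series="0.0004 0.005 0 0; 0.0005 0.005 0 0; 0.0004 0.005 0 0; 0.0005 0.005 0 0; 0.0005 0.005 0 0; 0.0004 0.005 0 0; 0.0005 0.005 0 0; 0.0004 0.004 0 0; 0 0 0 0; 0 0 0 0; 0 0 0 0")

```text
time: 9.02
tool_pos: [0.575, 0.0013, 0.0364]
tcp_rot: [0.146, 3.137, 0.0]
wrist_force: [-0.8, -2.7, 4.8]
width: 0.148
grip_force: 42.6
```

```bash
python3 - <<'E'
from h import *
for n,(a,b,c,d_) in dict(scene=(235,300,215,275),).items():
    p,d,k=shot(n); np.savez("sc1.npz",p=p,d=d,K=k[0],r=k[1],t=k[2]); cv2.imwrite("pics/sc1.png",cv2.resize(p[a:b,c:d_],None,fx=9,fy=9,interpolation=2))
E
```

```text
(no output)
```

View pics/sc1.png

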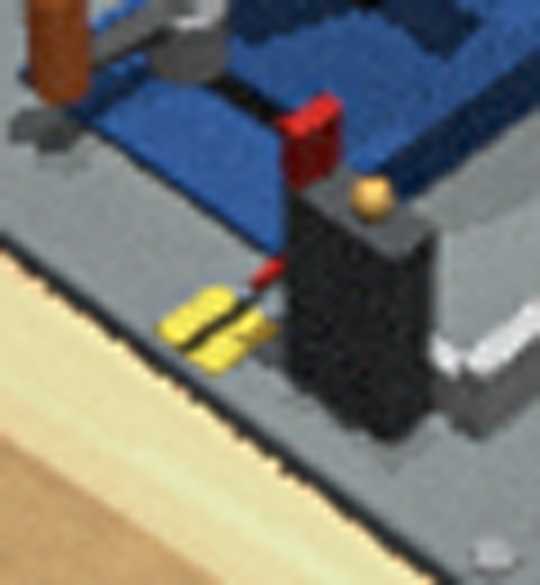

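carry_out(series="0 0 0 0; 0 0 0 0; 0 0 0 0; 0 0 0.04 0; 0 0 0.04 0; 0.03 0.006 0 0; 0.04 0.006 0 0; 0.04 0.006 0 0; 0.035 0.006 0 0; 0 0 0 0; 0 0 0 0; 0 0 0 0", jaw=-0.3)

```text
time: 10.58
tool_pos: [0.7185, 0.0253, 0.1158]
tcp_rot: [-0.146, -3.137, 0.0]
wrist_force: [-0.0, -0.6, -0.0]
width: 0.349
grip_force: 0.0
```

```bash
python3 b.py w4 && python3 - <<'E'
import cv2,sys; sys.path.insert(0,'.')
from h import *
f=np.load("w4.npz"); k=(f["K"],f["r"],f["t"]); p=f["p"]
u=proj([.725,.055,.014],k); print(u,k[0][0,0])
x,y=map(int,u); x0=max(0,x-60);y0=max(0,y-50); print(x0,y0)
cv2.imwrite("pics/w4c.png",cv2.resize(p[y0:y0+90,x0:x0+120],None,fx=6,fy=6,interpolation=2))
E
```

```text
[[-4.75441734e-04 -9.59717816e-01 -2.80965277e-01  7.10349999e-02]
 [ 9.99999825e-01 -3.57013883e-04 -4.72688539e-04  1.15510441e-03]
 [ 3.53339108e-04 -2.80965452e-01  9.59717818e-01 -1.65835584e-01]
 [ 0.00000000e+00  0.00000000e+00  0.00000000e+00  1.00000000e+00]]
[0.64804933 0.03308951 0.28170738] [ 0.27862885 -0.02664005 -0.96002931]
10.625 [0.71864643 0.02526357 0.1160195 ] [-1.46666694e-01 -3.13752445e+00  3.64937849e-05] [ 5.02251068e-04  4.08899842e-01  1.58658443e+00  7.77937386e-06
  1.14675080e+00 -1.47687330e+00]
[288.23146064 186.41603477] 317.73044772322595
228 136
```

View pics/w4c.png

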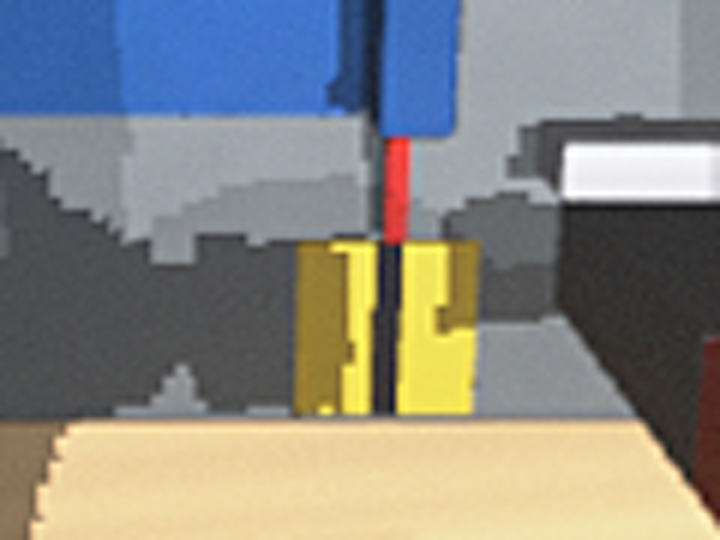

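```bash
cat > e.py <<'E'
from h import *
import sys
f=np.load(sys.argv[1]+".npz"); k=(f["K"],f["r"],f["t"]); p=f["p"]; W=cloud(f["d"],k); hsv=cv2.cvtColor(p,cv2.COLOR_BGR2HSV)
a=np.deg2rad(-5.25); ey=np.array([-np.sin(a),np.cos(a)]); ex=np.array([np.cos(a),np.sin(a)]); o=np.array([.57852,.04715])
u0,v0=map(int,proj([.725,.055,.014],k)); roi=np.zeros(p.shape[:2],bool); roi[v0-50:v0+45,u0-45:u0+45]=1
red=(((hsv[...,0]<6)|(hsv[...,0]>174))&(hsv[...,1]>150)&(hsv[...,2]>120)&roi)
print("red depth z",np.percentile(W[red][:,2],[10,50,90]))
n,l,s,c=cv2.connectedComponentsWithStats(red.astype(np.uint8)); i=1+np.argmax(s[1:,4]); red=l==i
z=np.median(W[red][:,2])
vs,us=np.nonzero(red)
print("pointer",[np.round([ (q[:2]-o)@ex,(q[:2]-o)@ey],4) for r in sorted(set(vs)) for q in [at_z(us[vs==r].mean(),r,z,k)]])
yel=(hsv[...,0]>18)&(hsv[...,0]<36)&(hsv[...,1]>130)&roi
zy=np.median(W[yel][:,2]); print("plate z",zy)
g=p.sum(2).astype(float)
for r in sorted(set(np.nonzero(yel)[0])):
    cs=np.nonzero(yel[r])[0]
    if len(cs)<15: continue
    a0,a1=cs.min(),cs.max(); 
    dark=[cc for cc in range(a0+3,a1-2) if g[r,cc]<180 and not yel[r,cc]]
    if dark:
        w=np.array([300-min(300,g[r,cc]) for cc in range(min(dark)-1,max(dark)+2)]); uc=(w*np.arange(min(dark)-1,max(dark)+2)).sum()/w.sum()
        q=at_z(uc,r,zy,k); print(r,len(dark),np.round([(q[:2]-o)@ex,(q[:2]-o)@ey],4))
E
python3 e.py w4
```

```text
red depth z [nan nan nan]
pointer [array([nan, nan]), array([nan, nan]), array([nan, nan]), array([nan, nan]), array([nan, nan]), array([nan, nan]), array([nan, nan]), array([nan, nan]), array([nan, nan]), array([nan, nan]), array([nan, nan]), array([nan, nan]), array([nan, nan]), array([nan, nan]), array([nan, nan]), array([nan, nan]), array([nan, nan]), array([nan, nan])]
plate z nan
176 1 [nan nan]
177 4 [nan nan]
178 4 [nan nan]
179 4 [nan nan]
180 3 [nan nan]
181 4 [nan nan]
182 4 [nan nan]
183 4 [nan nan]
184 4 [nan nan]
185 4 [nan nan]
186 4 [nan nan]
187 3 [nan nan]
188 3 [nan nan]
189 4 [nan nan]
190 3 [nan nan]
191 2 [nan nan]
192 3 [nan nan]
193 3 [nan nan]
194 3 [nan nan]
195 4 [nan nan]
196 4 [nan nan]
197 4 [nan nan]
198 4 [nan nan]
199 4 [nan nan]
200 4 [nan nan]
201 4 [nan nan]
202 4 [nan nan]
203 4 [nan nan]
204 2 [nan nan]
```

```bash
sed -i 's/np.percentile/np.nanpercentile/g;s/np.median/np.nanmedian/g' e.py; python3 e.py w4
```

```text
red depth z [0.02116013 0.02199919 0.02272941]
pointer [array([0.1194, 0.0245]), array([0.1202, 0.0241]), array([0.1211, 0.0241]), array([0.1219, 0.0242]), array([0.1227, 0.0242]), array([0.1236, 0.0242]), array([0.1244, 0.0242]), array([0.1253, 0.0243]), array([0.1261, 0.0243]), array([0.127 , 0.0243]), array([0.1278, 0.0243]), array([0.1287, 0.0244]), array([0.1295, 0.0244]), array([0.1304, 0.024 ]), array([0.1313, 0.024 ]), array([0.1321, 0.0241]), array([0.133 , 0.0241]), array([0.1338, 0.0241])]
plate z 0.01398399857644017
176 1 [0.1358 0.0237]
177 4 [0.1367 0.0248]
178 4 [0.1376 0.0248]
179 4 [0.1385 0.0248]
180 3 [0.1394 0.0247]
181 4 [0.1403 0.0247]
182 4 [0.1412 0.0248]
183 4 [0.1421 0.0248]
184 4 [0.143  0.0249]
185 4 [0.1439 0.0249]
186 4 [0.1448 0.0249]
187 3 [0.1457 0.0248]
188 3 [0.1466 0.0242]
189 4 [0.1475 0.0242]
190 3 [0.1484 0.0243]
191 2 [0.1493 0.0244]
192 3 [0.1503 0.0244]
193 3 [0.1512 0.0244]
194 3 [0.1521 0.0244]
195 4 [0.153  0.0243]
196 4 [0.1539 0.0244]
197 4 [0.1549 0.0244]
198 4 [0.1558 0.0245]
199 4 [0.1567 0.0245]
200 4 [0.1576 0.0246]
201 4 [0.1586 0.0246]
202 4 [0.1595 0.0245]
203 4 [0.1604 0.0246]
204 2 [0.1614 0.0251]
```

```bash
cat > g.py <<'E'
from h import *
import sys
a=np.deg2rad(-5.25); ey=np.array([-np.sin(a),np.cos(a)]); ex=np.array([np.cos(a),np.sin(a)]); o=np.array([.57852,.04715])
def loc(q): q=np.asarray(q)[:2]-o; return np.round([q@ex,q@ey],4)
def wor(x,y): return np.round(o+x*ex+y*ey,4)
def knobs(n):
    f=np.load(n+".npz"); k=(f["K"],f["r"],f["t"]); p=f["p"]; W=cloud(f["d"],k); hsv=cv2.cvtColor(p,cv2.COLOR_BGR2HSV)
    m=(hsv[...,0]>4)&(hsv[...,0]<16)&(hsv[...,1]>150)&(hsv[...,2]>60)&(W[...,2]>.03)&(W[...,2]<.085)&(W[...,1]>-.12)&(W[...,1]<.1)
    nn,l,s,c=cv2.connectedComponentsWithStats(m.astype(np.uint8))
    for j in range(1,nn):
        if s[j,4]>15:
            Q=W[l==j]; t=Q[Q[:,2]>.075]; print(n,s[j,4],"loc",loc(np.median(t if len(t)>5 else Q,0)),"ntop",len(t),"world",np.round(np.median(t if len(t)>5 else Q,0),4))
if __name__=="__main__":
    f=np.load("w1.npz"); k=(f["K"],f["r"],f["t"]); W=cloud(f["d"],k)
    for u,v in((238,138),(231,215)): q=W[v-1:v+2,u-1:u+2].reshape(-1,3); print("pivot",np.nanmedian(q,0),loc(np.nanmedian(q,0)))
    for n in ("w1","sc1","w4"): knobs(n)
    f=np.load("w4.npz"); W=cloud(f["d"],(f["K"],f["r"],f["t"]))
E
python3 g.py
```

```text
pivot [ 0.49793848 -0.0072927   0.04154857] [-0.0753 -0.0616]
pivot [ 0.64355935 -0.02405822  0.04025103] [ 0.0713 -0.065 ]
w1 133 loc [-0.0888 -0.1119] ntop 102 world [ 0.4798 -0.0562  0.0779]
w1 132 loc [ 0.124  -0.0703] ntop 59 world [ 0.6956 -0.0342  0.0778]
sc1 85 loc [ 0.1259 -0.0698] ntop 23 world [ 0.6975 -0.0339  0.0768]
w4 1017 loc [ 0.1235 -0.0692] ntop 616 world [ 0.6951 -0.0331  0.0778]
```

The pointer (0.0242) is within 0.5 mm of the line (0.0246). The clamp knobs haven't moved. Next is clamp B: pinch its knob across y and follow the arc.

carry_out(series="-0.012 -0.03 0 0; -0.0115 -0.0285 0 0; 0 0 0 0; 0 0 -0.03 0; 0 0 -0.03 0; 0 0 -0.026 0; 0 0 0 0; 0 0 0 0", jaw=-0.2)

```text
time: 11.62
tool_pos: [0.697, -0.0327, 0.0312]
tcp_rot: [0.146, 3.137, 0.0]
wrist_force: [0.9, -0.9, 0.5]
width: 0.402
grip_force: 0.0
```

carry_out(series="0 0 0 0; 0 0 0 0; 0 0 0 0; 0 0 0 0", jaw=-1, grip_force=30)

```text
time: 12.12
tool_pos: [0.698, -0.0333, 0.0323]
tcp_rot: [0.146, 3.134, -0.0]
wrist_force: [-0.3, -0.6, 5.6]
width: 0.221
grip_force: 30.0
```

```bash
python3 - <<'E'
from g import *
def arc(piv,ang0,ang1,n,base):
    # clockwise handle; base = direction angle at 0
    pts=[np.array(o+(piv[0]+.05*np.cos(base-t))*ex+(piv[1]+.05*np.sin(base-t))*ey) for t in np.linspace(ang0,ang1,n+1)]
    print(np.round(np.diff(pts,axis=0),4).tolist(), -np.rad2deg((ang1-ang0)/n))
arc((.075,-.065),.09,1.5,12,0)
arc((-.075,-.065),.286,1.5,12,-np.pi/2)
print(wor(-.075,-.065),wor(.075,-.065))
E
```

```text
[[-0.0014, -0.0057], [-0.0021, -0.0055], [-0.0027, -0.0052], [-0.0033, -0.0049], [-0.0038, -0.0045], [-0.0043, -0.004], [-0.0048, -0.0034], [-0.0051, -0.0029], [-0.0054, -0.0022], [-0.0057, -0.0016], [-0.0058, -0.0009], [-0.0059, -0.0002]] -6.732254092787173
[[-0.0046, 0.0021], [-0.0044, 0.0026], [-0.0041, 0.003], [-0.0038, 0.0034], [-0.0034, 0.0037], [-0.003, 0.0041], [-0.0026, 0.0043], [-0.0021, 0.0046], [-0.0017, 0.0048], [-0.0012, 0.0049], [-0.0007, 0.005], [-0.0002, 0.0051]] -5.796423027406829
[ 0.4979 -0.0107] [ 0.6473 -0.0244]
```

carry_out(series="-0.0014 -0.0057 0 -6.7; -0.0021 -0.0055 0 -6.7; -0.0027 -0.0052 0 -6.7; -0.0033 -0.0049 0 -6.7; -0.0038 -0.0045 0 -6.7; -0.0043 -0.004 0 -6.7; -0.0048 -0.0034 0 -6.7; -0.0051 -0.0029 0 -6.7; -0.0054 -0.0022 0 -6.7; -0.0057 -0.0016 0 -6.7; -0.0058 -0.0009 0 -6.7; -0.0059 -0.0002 0 -6.7; 0 0 0 0; 0 0 0 0")

```text
time: 13.88
tool_pos: [0.6479, -0.077, 0.0323]
tcp_rot: [2.133, 2.298, 0.0]
wrist_force: [1.4, -7.7, 5.8]
width: 0.223
grip_force: 30.2
```

carry_out(series="-0.003 0.0005 0 -1; 0 0 0 0; 0 0 0 0")

```text
time: 14.25
tool_pos: [0.6478, -0.077, 0.0324]
tcp_rot: [2.149, 2.277, 0.005]
wrist_force: [8.6, -9.9, -0.5]
width: 0.22
grip_force: 29.9
```

carry_out(series="0 0 0 0; 0 0 0 0; 0 0 0.025 0; 0 0 0.03 0; -0.02 0.002 0 -5; -0.03 0.004 0 -5; -0.03 0.004 0 -5; -0.03 0.004 0 -5; -0.03 0.004 0 -4; -0.025 0.003 0 0; 0 0 0 0; 0 0 0 0", jaw=-0.2)

```text
time: 15.75
tool_pos: [0.4785, -0.0525, 0.0852]
tcp_rot: [2.584, 1.785, 0.001]
wrist_force: [0.4, -1.3, -0.3]
width: 0.399
grip_force: 0.0
```

```bash
python3 b.py w5 clamp_a_knob| tail -3; python3 -c "
from g import *
knobs('w5')"
```

```text
clamp_a_knob 0.94 [261. 180.  39. 130.] [ 0.489 -0.036  0.043]
15.85 [ 0.47892031 -0.05266297  0.08527866] [2.58456210e+00 1.78503687e+00 1.09333081e-03] [-1.61306686e-01  1.05700544e-02  2.13185458e+00  1.25535118e-04
  9.98303763e-01  2.00570547e-01]
w5 614 loc [ 0.0708 -0.1114] ntop 0 world [ 0.6388 -0.0702  0.0482]
w5 1214 loc [-0.0891 -0.1109] ntop 746 world [ 0.4797 -0.0551  0.0777]
```

carry_out(series="0.001 -0.0024 -0.015 0; 0 0 -0.02 0; 0 0 -0.02 0; 0 0 0 0; 0 0 0 0")

```text
time: 16.48
tool_pos: [0.4791, -0.0551, 0.0299]
tcp_rot: [-2.585, -1.785, 0.0]
wrist_force: [1.1, 0.6, -0.4]
width: 0.398
grip_force: 0.0
```

carry_out(series="0 0 0 0; 0 0 0 0; 0 0 0 0; 0 0 0 0; -0.0046 0.0021 0 -5.8; -0.0044 0.0026 0 -5.8; -0.0041 0.003 0 -5.8; -0.0038 0.0034 0 -5.8; -0.0034 0.0037 0 -5.8; -0.003 0.0041 0 -5.8; -0.0026 0.0043 0 -5.8; -0.0021 0.0046 0 -5.8; -0.0017 0.0048 0 -5.8; -0.0012 0.0049 0 -5.8; -0.0007 0.005 0 -5.8; -0.0002 0.0051 0 -5.8; 0 0.001 0 0; 0 0 0 0; 0 0 0 0", jaw=-1)

```text
time: 18.85
tool_pos: [0.4498, -0.0118, 0.0309]
tcp_rot: [3.132, -0.003, 0.009]
wrist_force: [5.2, -22.6, -3.2]
width: 0.224
grip_force: 30.5
```

Both clamps are hard against their stops (A at about 1.456). Next is the keeper bar.

carry_out(series="0 0 0 0; 0 0 0 0; 0 0 0.03 0; 0 0 0.06 0; 0 0 0.06 0; 0.028 0.03 0 2.4; 0.028 0.03 0 2.4; 0.028 0.03 0 2.4; 0.028 0.03 0 2.4; 0.028 0.03 0 2.4; 0.028 0.032 0 2.2; 0 0 0 0; 0 0 0 0; 0 0 0 0", jaw=-0.2)

```text
time: 20.6
tool_pos: [0.6141, 0.1749, 0.1799]
tcp_rot: [3.119, 0.378, -0.001]
wrist_force: [-0.4, 0.1, 0.3]
width: 0.4
grip_force: 0.0
```

```bash
cat > k.py <<'E'
from g import *
p,d,k=shot("wrist"); W=cloud(d,k); hsv=cv2.cvtColor(p,cv2.COLOR_BGR2HSV)
m=((hsv[...,0]<5)|(hsv[...,0]>174))&(hsv[...,1]>140)&(W[...,2]>.143)&(W[...,2]<.158)
Q=W[m]; print("peg",m.sum(),np.median(Q,0),np.percentile(Q,[3,97],axis=0)[:,:2].mean(0))
h=wor(-.148,.065); q=np.percentile(Q,[3,97],axis=0)[:,:2].mean(0)-h; print("hinge",h,"r",np.hypot(*q),"th",np.arctan2(q[1],q[0])+np.deg2rad(5.25))
s=bot.read_state(); print(s["time"],s["tool_pos"],s["tcp_rot"])
E
python3 k.py
```

```text
peg 654 [0.62309552 0.17304712 0.14968962] [0.62255858 0.17291486]
hinge [0.4371 0.1254] r 0.1914485475236576 th 0.3424370573170045
20.65 [0.61425444 0.17484889 0.18002633] [ 3.11864514e+00  3.77840645e-01 -8.49087584e-04]
```

carry_out(series="0.008 -0.002 0 0; 0 0 0 0; 0 0 -0.03 0; 0 0 -0.03 0; 0 0 -0.02 0; 0 0 0 0; 0 0 0 0")

```text
time: 21.52
tool_pos: [0.624, 0.1738, 0.1012]
tcp_rot: [-3.118, -0.379, -0.003]
wrist_force: [0.5, -0.5, 0.5]
width: 0.397
grip_force: 0.0
```

carry_out(series="0 0 0 0; 0 0 0 0; 0 0 0 0; 0 0 0 0", jaw=-1)

```text
time: 22.02
tool_pos: [0.6244, 0.1739, 0.1018]
tcp_rot: [-3.118, -0.379, -0.005]
wrist_force: [0.5, -0.3, 6.3]
width: 0.223
grip_force: 29.8
```

```bash
cat > karc.py <<'E'
import numpy as np,sys
a,b,n=map(float,sys.argv[1:4]); n=int(n); t=np.linspace(a,b,n+1)-np.deg2rad(5.25)
P=.19*np.c_[np.cos(t),np.sin(t)]; D=np.diff(P,axis=0); r=np.rad2deg((b-a)/n)
print("; ".join(f"{x:.4f} {y:.4f} 0 {r:.1f}" for x,y in D))
E
python3 karc.py .342 1.3 12
```

```text
-0.0043 0.0145 0 4.6; -0.0055 0.0141 0 4.6; -0.0066 0.0137 0 4.6; -0.0077 0.0131 0 4.6; -0.0087 0.0124 0 4.6; -0.0096 0.0117 0 4.6; -0.0105 0.0109 0 4.6; -0.0114 0.0100 0 4.6; -0.0121 0.0091 0 4.6; -0.0128 0.0081 0 4.6; -0.0134 0.0070 0 4.6; -0.0140 0.0059 0 4.6
```

carry_out(series="-0.0043 0.0145 0 4.6; -0.0055 0.0141 0 4.6; -0.0066 0.0137 0 4.6; -0.0077 0.0131 0 4.6; -0.0087 0.0124 0 4.6; -0.0096 0.0117 0 4.6; -0.0105 0.0109 0 4.6; -0.0114 0.01 0 4.6; -0.0121 0.0091 0 4.6; -0.0128 0.0081 0 4.6; -0.0134 0.007 0 4.6; -0.014 0.0059 0 4.6; 0 0 0 0; 0 0 0 0")

```text
time: 23.78
tool_pos: [0.5071, 0.3061, 0.1019]
tcp_rot: [-2.587, -1.779, -0.006]
wrist_force: [-1.0, 3.9, 5.8]
width: 0.224
grip_force: 30.0
```

carry_out(series="0 0 0 0; 0 0 0 0; 0 0 0.05 0; 0 0 0.06 0; 0 -0.06 0.06 0; 0 -0.06 0.06 0; 0 -0.06 0.04 0; 0 -0.06 0 0; 0 -0.06 0 0; 0 -0.06 0 0; 0 -0.06 0 0; 0 -0.06 0 0; 0 0 0 0; 0 0 0 0", jaw=0.8)

```text
time: 25.52
tool_pos: [0.5061, -0.1363, 0.3325]
tcp_rot: [-2.588, -1.778, 0.001]
wrist_force: [0.5, -1.0, -0.3]
width: 0.899
grip_force: 0.0
```

```bash
cat > pk.py <<'E'
from g import *
nm=sys.argv[1]
p,d,k=shot("wrist"); cv2.imwrite(f"pics/{nm}.png",p); np.savez(f"{nm}.npz",p=p,d=d,K=k[0],r=k[1],t=k[2])
W=cloud(d,k); hsv=cv2.cvtColor(p,cv2.COLOR_BGR2HSV); z=W[...,2]
zt=float(sys.argv[2]) if len(sys.argv)>2 else .072
m=(abs(z-zt)<.006)&(W[...,0]<1)&(W[...,0]>.2); n,l,s,c=cv2.connectedComponentsWithStats(cv2.morphologyEx(m.astype(np.uint8),cv2.MORPH_OPEN,np.ones((5,5))))
for j in range(1,n):
    if s[j,4]<300: continue
    Q=(W[l==j][:,:2]*1000).astype(np.float32); r=cv2.minAreaRect(Q)
    (w,h),a=r[1],r[2]
    ya=a if w>h else a+90   # direction of long (56) side
    dil=cv2.dilate((l==j).astype(np.uint8),np.ones((41,41)))>0
    side=dil&(z>.005)&(z<.06)&(hsv[...,1]>120)&(hsv[...,2]>40)
    H=np.bincount(hsv[...,0][side],minlength=180); med=np.median(hsv[l==j],0)
    print(s[j],np.round(r[0],1),np.round([w,h],1),"long dir",round(((ya+90)%180)-90,1),"topHSV",med,"sidehue",np.argsort(H)[-3:],len(hsv[side]), "loc",loc(np.array(r[0])/1000))
s=bot.read_state(); print(s["time"],s["tool_pos"],s["tcp_rot"])
E
python3 pk.py w6
```

```text
[250  20  32  18 346] [573.4   2.1] [13.9 39.4] long dir -5.1 topHSV [115.   40.   77.5] sidehue [110 109 108] 3415 loc [-0.001  -0.0453]
[ 302  177   34   39 1277] [ 567.3 -226.5] [55.4 47. ] long dir 71.7 topHSV [19. 47. 56.] sidehue [14 13 12] 105 loc [ 0.0138 -0.2735]
[ 231  209   33   36 1159] [ 456.  -232.7] [55.3 47.2] long dir 69.2 topHSV [19. 26. 54.] sidehue [115 168 112] 6 loc [-0.0964 -0.2899]
[ 275  263   37   30 1039] [ 490.9 -336.9] [49. 55.] long dir -18.3 topHSV [166.  87. 233.] sidehue [167 168 169] 9 loc [-0.0521 -0.3904]
[412 269  35  33 899] [ 682.2 -427.8] [56.9 47.4] long dir 86.2 topHSV [167.  92. 231.] sidehue [179 169 168] 2 loc [ 0.1467 -0.4634]
[318 326  30  27 517] [ 517.1 -469.2] [42.4 49.9] long dir -3.6 topHSV [167.  94. 231.] sidehue [167 166 169] 13 loc [-0.014  -0.5198]
25.575 [ 0.50622779 -0.13553638  0.33263321] [-2.58697702e+00 -1.78030744e+00  3.26415994e-04]
```

View pics/w6.png

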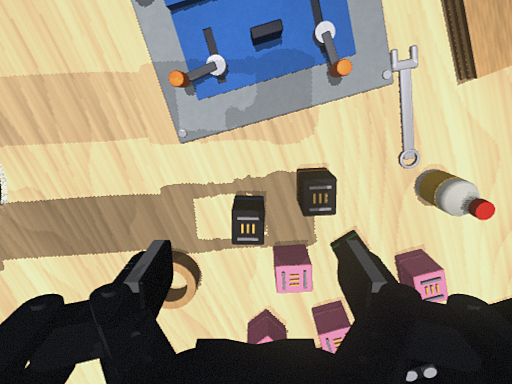

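The wrist view shows the blue-band pack at pixel (248,218) and the orange-band pack at (316,192). Green is hidden behind a finger. I'll pick blue first, gripping across its 56 mm side.

carry_out(series="-0.0056 -0.0108 -0.015 10; -0.0056 -0.0108 -0.015 10; -0.0056 -0.0108 -0.015 10; -0.0056 -0.0108 -0.015 10; -0.0056 -0.0108 -0.015 10; -0.0056 -0.0108 -0.015 10; -0.0056 -0.0108 -0.015 10; -0.0056 -0.0108 -0.02 10; -0.0056 -0.0108 -0.02 10; 0 0 -0.02 0.2; 0 0 0 0; 0 0 0 0", jaw=1)

```text
time: 27.08
tool_pos: [0.4569, -0.2327, 0.1689]
tcp_rot: [0.563, 3.09, -0.0]
wrist_force: [0.3, 0.7, -0.3]
width: 1.0
grip_force: 0.0
```

```bash
python3 pk.py w7
```

```text
[ 220  156   66   55 3442] [ 456.9 -233.8] [56.1 48.2] long dir 68.3 topHSV [16. 49. 56.] sidehue [21 19 20] 12 loc [-0.0954 -0.2909]
[   0  179   42   73 1800] [ 414.6 -439.7] [35.2 69.9] long dir -31.8 topHSV [165.  87. 241.] sidehue [169  13  14] 263 loc [-0.1187 -0.4998]
[ 131  226   59   57 1912] [ 491.5 -337.4] [47.8 55.8] long dir -16.4 topHSV [170. 108. 176.] sidehue [169 167  67] 201 loc [-0.0515 -0.3909]
[ 270  262   60   48 2668] [ 567.5 -227.3] [56.1 48. ] long dir 72.2 topHSV [17. 42. 58.] sidehue [13 12 11] 70 loc [ 0.0141 -0.2743]
[ 41 294  25  16 306] [ 500.4 -457.9] [21.1 14.5] long dir 85.2 topHSV [169.  103.  238.5] sidehue [166 169 170] 67 loc [-0.0316 -0.51  ]
[ 158  317   52   38 1109] [ 581.8 -356.2] [28.3 46.1] long dir -77.9 topHSV [120.  37.  38.] sidehue [67 66 65] 148 loc [ 0.0401 -0.4013]
27.125 [ 0.45710398 -0.23302553  0.16928295] [ 5.63054535e-01  3.08894217e+00 -7.81995259e-04]
```

Alignment is good. Down to the pack and grip.

carry_out(series="0 -0.0008 -0.04 -0.8; 0 0 -0.04 0; 0 0 -0.04 0; 0 0 -0.025 0; 0 0 -0.014 0; 0 0 0 0; 0 0 0 0")

```text
time: 28.0
tool_pos: [0.4574, -0.235, 0.0105]
tcp_rot: [0.586, 3.084, -0.001]
wrist_force: [0.5, 0.6, -0.5]
width: 1.002
grip_force: 0.0
```

carry_out(series="0 0 0 0; 0 0 0 0; 0 0 0 0; 0 0 0 0; 0 0 0 0", jaw=-1, grip_force=60)

```text
time: 28.62
tool_pos: [0.4571, -0.2348, 0.0103]
tcp_rot: [0.587, 3.084, -0.001]
wrist_force: [0.7, 0.5, 6.3]
width: 0.648
grip_force: 64.3
```

carry_out(series="0 0 0.04 0; 0 0 0.06 0; 0.009 0.05 0 2.5; 0.009 0.05 0 2.5; 0.009 0.05 0 2.5; 0.009 0.05 0 2.5; 0.009 0.05 0 2.5; 0.009 0.05 0 2.5; 0.0086 0.0528 0 1.3; 0 0 0 0; 0 0 0 0", grip_force=80)

```text
time: 30.0
tool_pos: [0.5177, 0.1182, 0.1082]
tcp_rot: [-0.142, -3.136, 0.002]
wrist_force: [-0.3, -1.0, -2.4]
width: 0.646
grip_force: 86.2
```

carry_out(series="0.002 -0.0005 -0.025 0; 0 0 -0.03 0; 0 0 -0.015 0; 0 0 -0.008 0; 0 0 -0.005 0; 0 0 0 0; 0 0 0 0")

```text
time: 30.88
tool_pos: [0.5214, 0.1182, 0.0269]
tcp_rot: [0.143, 3.137, 0.001]
wrist_force: [0.8, 0.4, -3.7]
width: 0.649
grip_force: 86.5
```

carry_out(series="0 0 -0.002 0; 0 0 -0.002 0; 0 0 -0.001 0; 0 0 0 0; 0 0 0 0")

```text
time: 31.5
tool_pos: [0.521, 0.1182, 0.0224]
tcp_rot: [0.143, 3.138, 0.0]
wrist_force: [-3.2, 0.0, 7.0]
width: 0.646
grip_force: 87.6
```

carry_out(series="0 0 0 0; 0 0 0 0; 0 0 0 0; 0 0 0.05 0; 0 0 0.05 0; 0 0 0.04 0; 0.0066 -0.05 0 -2; 0.0066 -0.05 0 -2; 0.0066 -0.05 0 -2; 0.0066 -0.05 0 -2; 0.0066 -0.05 0 -2; 0.0066 -0.05 0 -2; 0.0066 -0.045 0 -0.6; 0 0 0 0; 0 0 0 0", jaw=1)

```text
time: 33.38
tool_pos: [0.5665, -0.2266, 0.1606]
tcp_rot: [-0.488, -3.102, -0.001]
wrist_force: [-0.0, 0.1, 0.0]
width: 1.003
grip_force: 0.0
```

```bash
python3 pk.py w8
```

```text
[  60  106   69   71 4200] [ 492.2 -337.5] [48.3 56.3] long dir -17.0 topHSV [166.  95. 185.] sidehue [165 166 167] 52 loc [-0.0507 -0.3909]
[ 220  160   68   55 3611] [ 567.9 -227.3] [56.  47.6] long dir 72.1 topHSV [16. 50. 54.] sidehue [13 11 12] 126 loc [ 0.0145 -0.2743]
[  84  224   62   52 1653] [ 583.8 -360.7] [29.2 56.7] long dir -74.9 topHSV [120.  43.  27.] sidehue [69 68 67] 115 loc [ 0.0426 -0.4057]
33.425 [ 0.56649927 -0.22606207  0.16065565] [-4.86411466e-01 -3.10276816e+00 -1.08259573e-03]
```

carry_out(series="0.0012 -0.001 -0.04 0; 0 0 -0.04 0; 0 0 -0.04 0; 0 0 -0.02 0; 0 0 -0.01 0; 0 0 0 0; 0 0 0 0")

```text
time: 34.3
tool_pos: [0.5695, -0.2285, 0.0128]
tcp_rot: [0.487, 3.101, -0.001]
wrist_force: [1.0, 1.3, -0.5]
width: 0.997
grip_force: 0.0
```

carry_out(series="0 0 0 0; 0 0 0 0; 0 0 0 0; 0 0 0 0; 0 0 0 0", jaw=-1)

```text
time: 34.92
tool_pos: [0.5692, -0.2286, 0.0125]
tcp_rot: [0.487, 3.101, -0.001]
wrist_force: [0.1, 0.3, 5.2]
width: 0.645
grip_force: 85.7
```

carry_out(series="0 0 0.04 0; 0 0 0.06 0; 0.0022 0.049 0 1.8; 0.0022 0.049 0 1.8; 0.0022 0.049 0 1.8; 0.0022 0.049 0 1.8; 0.0022 0.049 0 1.8; 0.0022 0.049 0 1.8; 0.0022 0.046 0 1.8; 0 0 0 0; 0 0 0 0")

```text
time: 36.3
tool_pos: [0.5823, 0.1117, 0.1098]
tcp_rot: [-0.142, -3.136, 0.002]
wrist_force: [-0.6, -0.6, -4.6]
width: 0.646
grip_force: 86.4
```

carry_out(series="0.0005 0 -0.025 0; 0 0 -0.03 0; 0 0 -0.015 0; 0 0 -0.008 0; 0 0 -0.005 0; 0 0 0 0; 0 0 0 0")

```text
time: 37.17
tool_pos: [0.5848, 0.1122, 0.029]
tcp_rot: [0.143, 3.137, 0.0]
wrist_force: [0.3, 1.2, -3.6]
width: 0.644
grip_force: 86.6
```

carry_out(series="0 0 -0.002 0; 0 0 -0.002 0; 0 0 -0.001 0; 0 0 0 0; 0 0 0 0")

```text
time: 37.8
tool_pos: [0.5844, 0.1122, 0.0245]
tcp_rot: [0.144, 3.138, 0.0]
wrist_force: [-3.3, -0.5, 4.6]
width: 0.645
grip_force: 87.7
```

carry_out(series="0 0 0 0; 0 0 0 0; 0 0 0 0; 0 0 0.05 0; 0 0 0.05 0; 0 0 0.05 0; 0 -0.036 0.005 -10; 0 -0.036 0.005 -10; 0 -0.036 0.005 -10; 0 -0.036 0.005 -10; 0 -0.036 0 -10; 0 -0.036 0 -10; 0 -0.036 0 -10; 0 -0.036 0 -10; 0 -0.036 0 -10; 0 -0.036 0 -10; 0 -0.036 0 -10; 0 -0.036 0 -10; 0 -0.03 0 -10; 0 0 0 -10", jaw=1)

```text
time: 40.3
tool_pos: [0.5835, -0.3525, 0.1926]
tcp_rot: [3.002, 0.926, -0.001]
wrist_force: [0.7, -0.3, 0.5]
width: 1.002
grip_force: 0.0
```

carry_out(series="0 0 0 -10; 0 0 0 -10; 0 0 0 0; 0 0 0 0")

```text
time: 40.8
tool_pos: [0.5839, -0.3499, 0.1929]
tcp_rot: [-3.115, -0.408, 0.0]
wrist_force: [-0.2, -0.3, 0.2]
width: 1.004
grip_force: 0.0
```

```bash
python3 pk.py w9
```

```text
[ 333   55   79   73 3679] [ 683.3 -427.6] [55.7 48.2] long dir 85.7 topHSV [164.  75. 231.] sidehue [177 178 179] 0 loc [ 0.1477 -0.4631]
[ 455  123   57  121 1093] [ 630.9 -558.7] [120.3   3.2] long dir 0.2 topHSV [60. 57. 21.] sidehue [177 178 179] 0 loc [ 0.1076 -0.5985]
[ 237  144   62   52 3020] [ 593.4 -358.2] [48.4 56. ] long dir -76.5 topHSV [17.  49.  49.5] sidehue [17 23 20] 5 loc [ 0.0519 -0.4023]
[ 189  227   65   63 2405] [ 492.1 -337.3] [48.1 56.1] long dir -17.0 topHSV [170. 106. 162.] sidehue [170 168 167] 20 loc [-0.0509 -0.3907]
[326 236  33  53 845] [ 521.1 -456.8] [57.  23.9] long dir 7.3 topHSV [171. 101. 162.] sidehue [169 168 170] 5 loc [-0.0111 -0.5071]
[292 329  38  22 458] [ 427.7 -457.2] [46.  22.2] long dir 82.4 topHSV [168.  97. 217.] sidehue [169 165 168] 6 loc [-0.104  -0.5161]
[425 368  30  16 385] [ 412.2 -614.6] [22.5 34.3] long dir -79.8 topHSV [ 17. 120. 206.] sidehue [177 178 179] 0 loc [-0.1051 -0.6741]
40.85 [ 0.58394443 -0.34992141  0.192985  ] [-3.11500301e+00 -4.07144882e-01  1.89713187e-04]
```

carry_out(series="0.0095 -0.0083 0 -1.4; 0 0 -0.04 0; 0 0 -0.05 0; 0 0 -0.04 0; 0 0 -0.03 0; 0 0 -0.014 0; 0 0 -0.007 0; 0 0 0 0; 0 0 0 0")

```text
time: 41.98
tool_pos: [0.5946, -0.3591, 0.0138]
tcp_rot: [3.118, 0.365, 0.003]
wrist_force: [0.4, 0.5, 0.0]
width: 1.001
grip_force: 0.0
```

carry_out(series="0 0 0 0; 0 0 0 0; 0 0 0 0; 0 0 0 0; 0 0 0 0", jaw=-1)

```text
time: 42.6
tool_pos: [0.5943, -0.3589, 0.0134]
tcp_rot: [3.119, 0.365, 0.002]
wrist_force: [-0.2, -1.0, 5.0]
width: 0.643
grip_force: 85.7
```

carry_out(series="0 0 0.04 0; 0 0 0.06 0; 0.0055 0.047 0 -1.9; 0.0055 0.047 0 -1.9; 0.0055 0.047 0 -1.9; 0.0055 0.047 0 -1.9; 0.0055 0.047 0 -1.9; 0.0055 0.047 0 -1.9; 0.0055 0.047 0 -1.8; 0.0055 0.047 0 -1.8; 0.0055 0.047 0 -1.8; 0.0053 0.042 0 -1.8; 0 0 0 0; 0 0 0 0")

```text
time: 44.35
tool_pos: [0.6469, 0.1065, 0.1105]
tcp_rot: [3.137, -0.142, -0.004]
wrist_force: [-0.3, -0.8, -3.1]
width: 0.645
grip_force: 86.6
```

carry_out(series="0.001 -0.0005 -0.025 0; 0 0 -0.03 0; 0 0 -0.015 0; 0 0 -0.008 0; 0 0 -0.004 0; 0 0 0 0; 0 0 0 0")

```text
time: 45.22
tool_pos: [0.6501, 0.1064, 0.0312]
tcp_rot: [-3.138, 0.143, -0.003]
wrist_force: [-0.7, 1.2, -4.3]
width: 0.642
grip_force: 86.5
```

carry_out(series="0 0 -0.002 0; 0 0 -0.002 0; 0 0 -0.0015 0; 0 0 -0.001 0; 0 0 0 0; 0 0 0 0")

```text
time: 45.98
tool_pos: [0.6494, 0.1063, 0.0254]
tcp_rot: [-3.138, 0.144, -0.0]
wrist_force: [-4.0, -0.3, 6.5]
width: 0.648
grip_force: 87.7
```

carry_out(series="0 0 0 0; 0 0 0 0; 0 0 0 0; 0 0 0.05 0; 0 0 0.06 0; 0 0 0.06 0; -0.02 -0.02 0.06 0; -0.02 -0.02 0.05 0; -0.02 -0.02 0.03 0; 0 0 0 0; 0 0 0 0", jaw=1)

```text
time: 47.35
tool_pos: [0.5903, 0.0476, 0.3291]
tcp_rot: [-3.138, 0.144, 0.001]
wrist_force: [0.0, 0.5, -0.4]
width: 1.002
grip_force: 0.0
```

```bash
python3 pk.py w10 .084; python3 -c "
from g import *
knobs('w10')"; python3 e.py w10 | head -24|cut -c1-400
```

```text
[ 182   93   45   39 1702] [649.3 107.6] [56.  46.7] long dir 84.7 topHSV [120.  17.  68.] sidehue [110 108 109] 897 loc [0.065  0.0667]
[ 185  146   43   36 1510] [583.3 114. ] [55.8 47.9] long dir 84.5 topHSV [120.  20.  68.] sidehue [110 108 109] 999 loc [-0.0013  0.067 ]
[ 184  196   41   33 1322] [516.1 126.5] [56.1 46.7] long dir 84.7 topHSV [120.  22.  55.] sidehue [110 108 109] 498 loc [-0.0694  0.0733]
47.4 [0.59001154 0.04775244 0.32811019] [-3.13819096  0.1434018   0.00419913]
w10 185 loc [ 0.0795 -0.1154] ntop 119 world [ 0.6472 -0.075   0.0777]
w10 206 loc [-0.1242 -0.0704] ntop 106 world [ 0.4484 -0.0116  0.0778]
red depth z [0.02165278 0.10970369 0.1108227 ]
pointer [array([0.1452, 0.0528]), array([0.1442, 0.0523]), array([0.1432, 0.0524]), array([0.1421, 0.0524]), array([0.1411, 0.0524]), array([0.1401, 0.0525]), array([0.1391, 0.0525]), array([0.1381, 0.0526]), array([0.137 , 0.0526]), array([0.136 , 0.0526]), array([0.135 , 0.0527]), array([0.1339, 0.0527]), array([0.1329, 0.0528]), array([0.1319, 0.0528]), array([0.1308, 0.0528]), array([0.1298, 0
plate z 0.014092189741595568
39 1 [0.1605 0.0245]
49 6 [0.1478 0.0559]
51 7 [0.1452 0.0549]
```

View pics/w10.png

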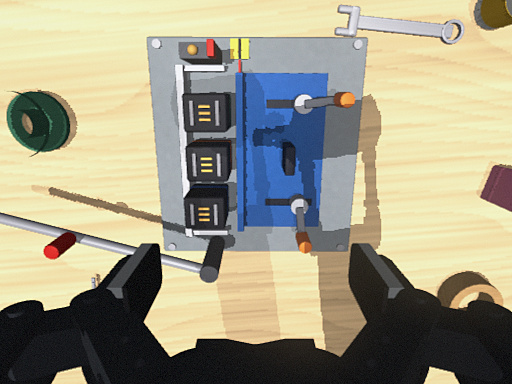

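All three packs stand on the floor, the clamps are tight and the keeper is out. Blue was nudged against the wall but is still within the channel. Now to close the keeper.

carry_out(series="-0.01 0.032 -0.015 9.3; -0.01 0.032 -0.015 9.3; -0.01 0.032 -0.015 9.3; -0.01 0.032 -0.015 9.3; -0.01 0.032 -0.015 9.3; -0.01 0.032 -0.02 9.3; -0.01 0.032 -0.02 9.3; -0.01 0.034 -0.025 9.3; 0 0 0 0; 0 0 0 0; 0 0 0 0", jaw=-0.2)

```text
time: 48.78
tool_pos: [0.5111, 0.3049, 0.1905]
tcp_rot: [2.588, 1.781, 0.001]
wrist_force: [0.4, 0.4, -0.5]
width: 0.404
grip_force: 0.0
```

```bash
python3 k.py; python3 -c "
from h import *
f=np.load('w10.npz'); W=cloud(f['d'],(f['K'],f['r'],f['t']))
for u,v in((205,112),(207,163),(205,212)): print(np.nanmedian(W[v-10:v+10,u-10:u+10,2]))"
```

```text
peg 545 [0.50674713 0.30493804 0.14972137] [0.50657421 0.30460088]
hinge [0.4371 0.1254] r 0.1921968255580815 th 1.2925775227523595
48.825 [0.51124085 0.30488322 0.19078035] [2.58779276e+00 1.78076346e+00 1.75426571e-03]
0.084298791969391
0.08422369409570979
0.08429553507284879
```

carry_out(series="-0.0047 0 0 0; 0 0 -0.03 0; 0 0 -0.04 0; 0 0 -0.02 0; 0 0 0 0; 0 0 0 0")

```text
time: 49.58
tool_pos: [0.5068, 0.3059, 0.1017]
tcp_rot: [2.587, 1.783, 0.004]
wrist_force: [0.7, 0.2, 0.4]
width: 0.403
grip_force: 0.0
```

carry_out(series="0 0 0 0; 0 0 0 0; 0 0 0 0; 0 0 0 0", jaw=-1, grip_force=40)

```text
time: 50.08
tool_pos: [0.5072, 0.3061, 0.1022]
tcp_rot: [2.586, 1.783, 0.006]
wrist_force: [-0.9, -0.7, 6.4]
width: 0.215
grip_force: 39.1
```

```bash
python3 karc.py 1.293 0.12 16; echo; python3 karc.py .12 -.04 5
```

```text
0.0128 -0.0055 0 -4.2; 0.0124 -0.0064 0 -4.2; 0.0119 -0.0073 0 -4.2; 0.0113 -0.0082 0 -4.2; 0.0107 -0.0090 0 -4.2; 0.0100 -0.0097 0 -4.2; 0.0092 -0.0104 0 -4.2; 0.0084 -0.0111 0 -4.2; 0.0076 -0.0117 0 -4.2; 0.0067 -0.0122 0 -4.2; 0.0058 -0.0126 0 -4.2; 0.0049 -0.0130 0 -4.2; 0.0039 -0.0134 0 -4.2; 0.0029 -0.0136 0 -4.2; 0.0019 -0.0138 0 -4.2; 0.0009 -0.0139 0 -4.2

0.0001 -0.0061 0 -1.8; -0.0001 -0.0061 0 -1.8; -0.0003 -0.0061 0 -1.8; -0.0005 -0.0061 0 -1.8; -0.0007 -0.0060 0 -1.8
```

carry_out(series="0.0128 -0.0055 0 -4.2; 0.0124 -0.0064 0 -4.2; 0.0119 -0.0073 0 -4.2; 0.0113 -0.0082 0 -4.2; 0.0107 -0.009 0 -4.2; 0.01 -0.0097 0 -4.2; 0.0092 -0.0104 0 -4.2; 0.0084 -0.0111 0 -4.2; 0.0076 -0.0117 0 -4.2; 0.0067 -0.0122 0 -4.2; 0.0058 -0.0126 0 -4.2; 0.0049 -0.013 0 -4.2; 0.0039 -0.0134 0 -4.2; 0.0029 -0.0136 0 -4.2; 0.0019 -0.0138 0 -4.2; 0.0009 -0.0139 0 -4.2; 0 0 0 0; 0 0 0 0")

```text
time: 52.32
tool_pos: [0.6305, 0.133, 0.1023]
tcp_rot: [3.141, 0.054, 0.012]
wrist_force: [4.9, -1.9, 2.5]
width: 0.218
grip_force: 39.0
```

carry_out(series="0.0001 -0.0061 0 -1.8; -0.0001 -0.0061 0 -1.8; -0.0003 -0.0061 0 -1.8; -0.0005 -0.0061 0 -1.8; -0.0007 -0.006 0 -1.8; 0 0 0 0; 0 0 0 0; 0 0 0 0")

```text
time: 53.32
tool_pos: [0.6295, 0.107, 0.1024]
tcp_rot: [-3.129, 0.192, -0.013]
wrist_force: [6.3, 10.2, 0.3]
width: 0.218
grip_force: 39.5
```

carry_out(series="0 0 0 0; 0 0 0 0; 0 0 0 0; 0 0 0.05 0; 0 0 0.06 0; -0.01 -0.01 0.06 0; -0.01 -0.02 0.05 0; 0 -0.02 0.01 0; 0 0 0 0; 0 0 0 0", jaw=-0.2)

```text
time: 54.58
tool_pos: [0.6045, 0.0532, 0.3272]
tcp_rot: [-3.136, 0.194, 0.007]
wrist_force: [-0.7, -0.0, 0.4]
width: 0.401
grip_force: 0.0
```

```bash
python3 k.py; python3 pk.py w11 .084; python3 -c "
from g import *
knobs('w11')
f=np.load('w11.npz'); k=(f['K'],f['r'],f['t']); u,v=map(int,proj([.725,.055,.014],k)); print(u,v)
W=cloud(f['d'],k); m=(abs(W[...,2]-.04)<.003)&(cv2.inRange(cv2.cvtColor(f['p'],cv2.COLOR_BGR2HSV),(100,120,40),(125,255,255))>0); Q=W[m][:,:2]-o; print('rail y',np.median(Q@ey))
cv2.imwrite('pics/w11c.png',cv2.resize(f['p'][max(0,v-40):v+220,max(0,u-130):u+190],None,fx=2.2,fy=2.2,interpolation=2))"
```

```text
peg 250 [0.62701933 0.108247   0.14967264] [0.62692447 0.10815831]
hinge [0.4371 0.1254] r 0.19060589438168277 th 0.0010486821182472128
54.625 [0.60445281 0.05348818 0.32702927] [ 3.1356359  -0.19306668 -0.00760782]
[213 105  19  38 671] [647.6  90.9] [22.3 46.1] long dir -6.9 topHSV [120.  23.  59.] sidehue [110 108 109] 927 loc [0.0648 0.0499]
[186 106  17  38 527] [650.8 126.3] [18.7 46.5] long dir -5.4 topHSV [128.  12.  66.] sidehue [10  8  9] 9 loc [0.0647 0.0854]
[191 157  16  36 470] [585.2 132.5] [18.8 48.5] long dir -4.8 topHSV [126.  13.  62.] sidehue [113 110 111] 38 loc [-0.0012  0.0856]
[216 156  19  36 612] [582.5  97.2] [22.6 47.3] long dir -5.4 topHSV [120.  23.  63.] sidehue [110 108 109] 1021 loc [-0.0006  0.0502]
[191 207  19  32 506] [517.9 141.9] [25.2 46.3] long dir -5.8 topHSV [120.  18.  50.] sidehue [113 110 111] 31 loc [-0.0691  0.0888]
[219 206  14  33 399] [514.  106.8] [16.3 47.3] long dir -5.5 topHSV [120.  22.  53.] sidehue [110 108 109] 478 loc [-0.0698  0.0535]
54.675 [0.60454777 0.05362991 0.32717799] [ 3.13554343 -0.1924242  -0.00726591]
w11 214 loc [ 0.0804 -0.1133] ntop 177 world [ 0.6482 -0.073   0.0778]
243 60
rail y 0.025087399245093275
```

View pics/w11c.png

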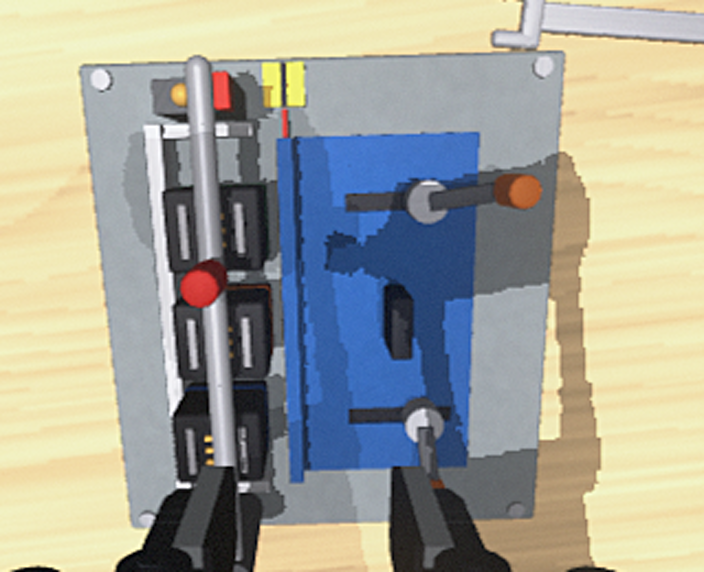

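The bar is behind its ball against the red stop (about 0.00 rad). The pointer is still on the line, both clamps are tight, and the three packs are seated. Handing in.

```bash
python3 -c "
from h import *
print(bot.finish_job())"
```

```text
the job is handed in; nothing more can be done
None
```

I handed the job in at about 55 s: the fence is on its mark, both clamps are hard tight, the green, orange and blue packs (no yellow pack was present) stand on the channel floor, and the keeper bar is snapped home against the red stop.

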